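Snug the mould clamp down with its wing screw

ROBOT

A 6-joint arm with a two-finger parallel gripper is mounted at the origin on the work surface. World frame = base frame: x ahead of the robot, y to its left, z up, the work surface at z = 0. Lengths are in m, angles in rad, forces in N, time in s.
With the tool pointing down it reaches from about 0.25 to 0.725 m from the base axis. Payload 4 kg.
Tool frame: the origin (TCP) lies on the centre line of the jaws, within the pads' length; the fingertips stand tip_reach ahead of it and the grasp point (between the pads) lies 5 mm behind it (tip_reach is the distance from the TCP to the fingertips, in m); z points along the fingers, y is the direction in which the jaws open and shut (so a half turn about z gives the same grasp; the last joint's range is limited). The gripper opens to 85 mm and grips with 20 to 120 N. Pads are 22 mm wide; open, the fingers measure 114 mm over their backs; the gripper's body (76 mm by 85 mm) begins 54 mm behind the grasp point. The pads swing forward as they close: fully open they stand 13 mm farther back than shut.
Start: joints at [1.219, 0.241, 0.005, 1.335, 0, 1.571], TCP at [0.172, 0.469, 0.245] pointing down, gripper open.
Joint ranges: [-2.72, 2.72], [-1.05, 1.87], [-1.09, 1.28], [-1.99, 2.15], [-1.42, 1.44], [-3.14, 3.14]. Speed limits (rad/s): [2.79, 2.79, 3.14, 3.14, 3.14, 3.14].

INTERFACE

Orientations are given as a unit quaternion [x, y, z, w].
In Python, from workcell import * gives the robot as it stands.
- The arm moves only by the tool arm_command, never from a script. Its arguments are lists of equal length, an entry for each row: "translation": the shift along the tool's x, y, z in cm, a list of three; "turn": the turn about the tool's z in rad; "hand": the closure, from 0 (fully open) to 1 (shut). In form: {"translation": [[x, y, z], ...], "turn": [turn, ...], "hand": [hand, ...]}. A call has 1 to 5 rows; each row is the pose to reach, as a shift and turn from the pose commanded when the call began, along the tool's axes at that moment; what a row does not reach only later rows make up. A row lasts 1/12 s, in which the tool goes at most 41.7 mm and 7.16 degrees, less where a joint would pass 70% of its speed; a pose out of reach is approached as far as the arm can. A call with a gripper value outside its range is refused whole. The fingers move at their own pace and stop on an object; the grip force is fixed at half the most. Time passes only in rows, so rows that repeat a pose let the fingers close. It gives the time, the measured TCP pose, the force and the opening at its end, in the units of the state.
- get_obs(): the state, without advancing time (a new reading comes with each control period).
- camera(name): name is "side" or "top" or "wrist"; returns (picture, depth): 420x560x3 uint8, red, green, blue; 420x560 float32, m along the optical axis (not along the pixel's ray), 0 where there is no reading.
- camera_info(name): a dict with "mtx" (3x3 intrinsics, pixels), "world_to_cam" (4x4, takes a point from world to camera coordinates). Camera axes: x right, y down, z forward; pixel columns grow to the right and rows downward; lengths in m; the calibration is good to about 2 mm. A picture is of the moment at which its call begins: read the wrist's pose just before it. camera_info takes no time and is no camera call; for the wrist camera it gives the pose at the moment of the call.
- job_done(): hands the job in, once; it reports no verdict.
Trained networks look in the newest picture that a camera, given by its name, has taken for a name from the list of things; names that differ only in an ending like _2 or _b are one class to them, and where a whole thing is asked for, a point or a joint stands for the part that bears it (a point fixed in the world has none). Each returns a list of dicts, best first, with "conf" (0 to 1); they miss things now and then, are a little off and sometimes report something else, mostly with a low value. They report only what shows in the picture. A call takes as long as a camera call. They do not tell look-alikes from the thing itself.
- search_frame(camera, name): "location" ([row, column] in pixels, amid what is visible of it).
- spot_point(camera, name): "location" ([row, column] in pixels: a listed point, or the origin of a listed thing).
The state is a dict: "clock": time; "joint_pos": joint angles; "joint_vel": joint speeds; "tau": joint torques, N m; "eef_pos": TCP position; "tool_rot": TCP orientation; "ft_force": force on the tool from outside, world axes, zero at the start; "ft_torque": the same for the moment, N m; "grip_width": finger opening in m.
Only numpy, scipy, OpenCV 4.12 (cv2) and the standard library are available. Lean on these libraries where they do the work, as an engineer would, in place of code of your own. Each camera call takes 0.05 s, during which the arm holds its last target. There are 200 camera calls.

TASK

Close the clamp on the plaster mould: push the wings of the brass wing screw round clockwise (seen from above) with a fingertip, stroke after stroke, until the screw will go no further and the pad presses firmly on the mould. Only push the wings, never pinch them between the fingers; leave the mould in its place, and do not disturb the cup, the jar or the brush.

Things in the scene. Friction and masses are not known exactly. Their poses are not given: they have to be found in the camera images.
- wing_screw (a joint): angle of the brass wing screw, rad; grows as it turns clockwise seen from above. 0 = fully raised; starts between 0 and 2. Each rad lowers screw and pad by 1.2 mm; the pad meets the mould at about 6.5, then the screw quickly goes hard and stops by 6.7 (let go, it rests near 6.64). Friction torque about 0.04 N m until the pad meets the mould; stays where it is left
- wing_hub (a point): on the screw's vertical axis, level with the top of its wings; 150 mm above the table when fully raised, 142 mm when screwed home. x axis along the two wings, turning with the screw; z up. The wings form one straight upright brass blade, 9 mm thick, reaching 46 mm either side of the axis and 26 mm down from this point; a collar 20 mm across sits at its foot
- clamp: mould clamp, fixed to the table: plywood base 150 x 210 x 12 mm, two steel posts, blue cross bar (34 mm wide, 200 mm along the clamp's y axis, top at 108 mm) with the wing screw in its middle. Nuts on the posts, 80 mm from the screw's axis, reach 116 mm; nothing nearby but the wings is higher. Origin on the table under the screw's axis, z up
- pressure_pad: black round pad, 36 mm across, 8 mm thick, at the lower end of the screw, under the cross bar. It goes down as the screw is turned; does not turn itself. Origin at the centre of its underside
- mould: two-part white plaster mould, 110 x 110 x 60 mm, about 0.8 kg, loose, standing on the clamp's base between low wooden lugs, under the pad. Origin at the centre of its underside
- wing_a_push: the cheek of one wing (on the +x side of point wing_hub) to push for clockwise turning: a flat upright face 41 x 22 mm. Origin at its centre, 22.5 mm from the axis; x axis along the wings, z up
- wing_a_back: the opposite cheek of that same wing, not to be squeezed against the pushed one
- wing_b_push: the cheek of the other wing (on the -x side of point wing_hub) to push for clockwise turning, same size
- wing_b_back: the opposite cheek of that other wing
- cup: blue ceramic cup, 72 mm across, 80 mm high, loose bystander. Origin at the centre of its underside
- jar: closed reddish-brown jar with white cap, 64 mm across, 85 mm high, loose bystander. Origin at the centre of its underside
- brush: glaze brush, 170 mm long, lying on the table, loose bystander. Origin at the middle of its underside, x axis along it
There are look-alikes about, which are no part of the job. There is more than one size of the mould; the job needs the smallest.

How it is judged:
At the end, for the whole second after the job is handed in: the wing screw is screwed home (angle above 6.4 rad) and at rest, the pad presses on the mould with more than 8 N, the mould is within 8 mm and cup, jar and brush within 20 mm of where they stood (value of joint wing_screw above 6.4 rad and contact force between pressure_pad and mould above 8 N and velocity of joint wing_screw between -0.05 and 0.05 rad/s and distance of mould from where it was at the start of the episode below 0.008 m and distance of each of cup, jar, brush from where it was at the start of the episode below 0.02 m); the robot touches nothing.
It fails at once if a wing was pinched between the fingers (both cheeks of one wing pressed at once) ((contact force between the fingers and wing_a_push above 1 N and contact force between the fingers and wing_a_back above 1 N) or (contact force between the fingers and wing_b_push above 1 N and contact force between the fingers and wing_b_back above 1 N)).
It fails at once if the mould was lifted or shifted by more than 10 mm (distance of mould from where it was at the start of the episode above 0.01 m).
It fails at once if the cup, the jar or the brush was lifted or shifted by more than 30 mm (distance of any of cup, jar, brush from where it was at the start of the episode above 0.03 m).
It also fails if it takes over 61 s, if anything falls off the work surface, if the arm or the gripper's body presses on something with over 40 N, if the wrist force passes 120 N, or if a joint passes its speed limit or range.

## Working session

There is one attempt and no reset: what is moved stays moved. The work goes in short steps, Python scripts to look and compute and a tool call to move; the robot and the scene stay as the last step left them, time stands still between calls to the robot, and variables do not carry over. Pictures are saved under pics/ and viewed, about 8 in all and at most 12, crops included, and the job is handed in when it is done.

Besides the shell and the picture viewer there is one more tool, called after "Emit:" by a JSON object that holds its "fn" and its "kwargs". arm_command: Moves the arm, as the interface text tells. Its arguments: {"type":"object","properties":{"translation":{"type":"array","items":{"type":"array","items":{"type":"number"}}},"turn":{"type":"array","items":{"type":"number"}},"hand":{"type":"array","items":{"type":"number"}}},"required":["translation","turn","hand"]}

```bash
mkdir -p pics; ls; cat > h.py <<'E'
from workcell import *
import numpy as np, cv2
def shot(n,f):
    p,d=camera(n); cv2.imwrite('pics/'+f,p[:,:,::-1]); return p,d
def px2w(n,rc,d=None,z=None,info=None):
    i=info or camera_info(n); M=np.array(i['mtx']);T=np.linalg.inv(np.array(i['world_to_cam']))
    r=np.linalg.inv(M)@[rc[1],rc[0],1.]
    if z is not None:
        w=T[:3,:3]@r; s=(z-T[2,3])/w[2]; return T[:3,3]+s*w
    return T[:3,:3]@(r*d)+T[:3,3]
E
python3 - <<'E'
from h import *
o=get_obs(); print(o)
a,da=shot('top','t.png'); 
for n in ['wing_hub','clamp','mould','pressure_pad','wing_a_push','cup','jar','brush']:
    print(n,[(np.round(r['location']),round(r['conf'],2),np.round(px2w('top',r['location'],da[int(r['location'][0]),int(r['location'][1])]),3)) for r in spot_point('top',n)])
b,db=shot('side','s.png')
for n in ['wing_hub','clamp','mould','pressure_pad','wing_a_push']:
    print(n,[(np.round(r['location']),round(r['conf'],2),np.round(px2w('side',r['location'],db[int(r['location'][0]),int(r['location'][1])]),3)) for r in spot_point('side',n)])
cv2.imwrite('pics/ts.png',cv2.resize(np.hstack([a,b])[:,:,::-1],(800,300)))
print(get_obs()['clock'])
E
```

```text
pics
{'clock': 0.0, 'joint_pos': array([1.21900621e+00, 2.41403270e-01, 3.70381675e-03, 1.33517153e+00,
       4.04690571e-06, 1.57076359e+00]), 'joint_vel': array([ 0.0008665 , -0.00057435,  0.00017344,  0.00043913, -0.00029447,
        0.00074189]), 'tau': array([ 5.55228835e-04, -3.72310817e+01,  2.52411532e+01,  1.69167953e-02,
        1.83410734e-04, -1.31630463e-05]), 'eef_pos': array([0.17208097, 0.46881419, 0.24440997]), 'tool_rot': array([ 1.74973251e-01,  9.84572641e-01, -1.02096336e-03, -1.83530067e-04]), 'ft_force': array([-0.61575419,  0.21990322, -0.47540942]), 'ft_torque': array([ 0.0195966 ,  0.01402313, -0.04191649]), 'grip_width': 0.08501402616229897}
wing_hub [(array([210., 268.]), 0.67, array([0.535, 0.117, 0.15 ]))]
clamp [(array([218., 276.]), 0.9, array([0.527, 0.101, 0.111]))]
mould [(array([219., 277.]), 0.65, array([0.527, 0.099, 0.105])), (array([326., 231.]), 0.59, array([0.292, 0.159, 0.086])), (array([143., 374.]), 0.57, array([ 0.739, -0.09 ,  0.087])), (array([216., 271.]), 0.5, array([0.531, 0.112, 0.111]))]
pressure_pad [(array([217., 271.]), 0.71, a
[... 371 characters left out ...]
 270.]), 0.86, array([0.667, 0.137, 0.018])), (array([243., 357.]), 0.53, array([ 0.52 , -0.091,  0.006]))]
wing_hub []
clamp [(array([236., 279.]), 0.8, array([0.539, 0.039, 0.096])), (array([309., 276.]), 0.59, array([ 0.514, -0.118,  0.068]))]
mould [(array([229., 173.]), 0.78, array([0.313, 0.09 , 0.088])), (array([234., 275.]), 0.77, array([0.533, 0.065, 0.073])), (array([305., 398.]), 0.77, array([ 0.739, -0.148,  0.089])), (array([235., 280.]), 0.4, array([0.54 , 0.031, 0.106]))]
pressure_pad [(array([215., 275.]), 0.67, array([0.535, 0.087, 0.11 ])), (array([181., 240.]), 0.26, array([0.466, 0.289, 0.034]))]
wing_a_push [(array([195., 276.]), 0.45, array([0.542, 0.113, 0.143]))]
0.75
```

```bash
python3 -c "
import workcell;print([n for n in dir(workcell) if n[0]!='_'])"
```

```text
['Unreachable', 'camera', 'camera_info', 'get_obs', 'job_done', 'search_frame', 'spot_point', 'tip_reach']
```

View pics/t.png

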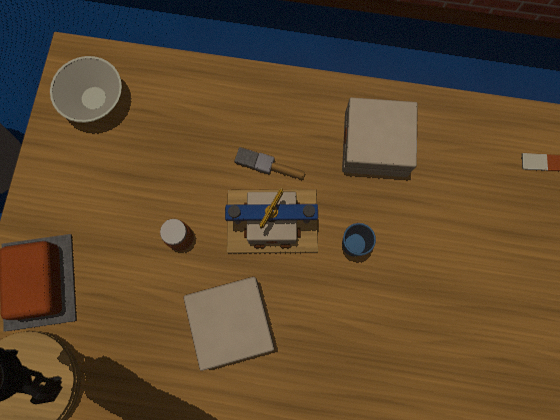

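View pics/s.png

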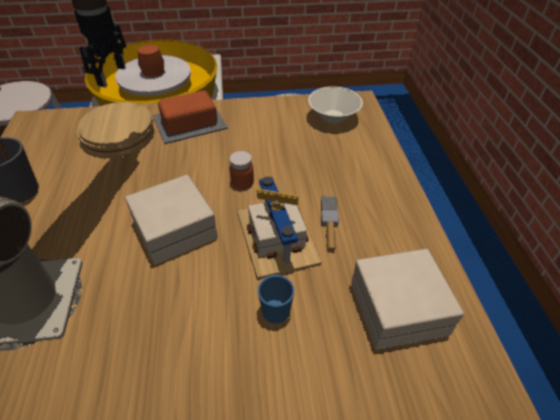

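The top view shows the clamp in the middle, with the brass blade running from about (191,283) to (227,262) over the blue bar. The cup is at (240,358), the jar at (235,175) and the brush at (165,270). The side view agrees. The two large moulds are look-alikes. Next I'll measure the blade and the bar from the depth images.

```bash
cat >> h.py <<'E'
def cloud(n,p,d,info=None):
    i=info or camera_info(n); M=np.array(i['mtx']);T=np.linalg.inv(np.array(i['world_to_cam']))
    r,c=np.mgrid[:d.shape[0],:d.shape[1]]
    P=np.stack([(c-M[0,2])/M[0,0]*d,(r-M[1,2])/M[1,1]*d,d],-1)
    return P@T[:3,:3].T+T[:3,3]
def blade(n,p,d,info=None,c0=(0.535,0.112)):
    W=cloud(n,p,d,info); m=(W[...,2]>.128)&(W[...,2]<.17)&(np.hypot(W[...,0]-c0[0],W[...,1]-c0[1])<.065)&(d>0)
    h=cv2.cvtColor(p,cv2.COLOR_RGB2HSV); m&=(h[...,0]>12)&(h[...,0]<35)&(h[...,1]>80)
    Q=W[m]; 
    if len(Q)<8: return None
    top=Q[Q[:,2]>np.percentile(Q[:,2],80)-.006]
    (cx,cy),(w,l),a=cv2.minAreaRect((top[:,:2]*1000).astype(np.float32))
    v=np.linalg.svd(top[:,:2]-top[:,:2].mean(0))[2][0]
    return dict(c=np.round([cx,cy],1),size=np.round([w,l],1),phi=round(float(np.arctan2(v[1],v[0])),3),z=round(float(np.median(top[:,2])),4),n=len(top))
E
python3 - <<'E'
from h import *
for n in ['top','side']:
    p,d=camera(n); print(n,blade(n,p,d))
    W=cloud(n,p,d); h=cv2.cvtColor(p,cv2.COLOR_RGB2HSV)
    m=(h[...,0]>105)&(h[...,0]<130)&(h[...,1]>120)&(W[...,2]>.095)&(W[...,2]<.118)&(np.hypot(W[...,0]-.535,W[...,1]-.112)<.13)
    print('bar',m.sum(),cv2.minAreaRect((W[m][:,:2]*1000).astype(np.float32)),W[m].mean(0))
o=get_obs(); print(o['clock'],o['eef_pos'],tip_reach)
from scipy.spatial.transform import Rotation as R
print(R.from_quat(o['tool_rot']).as_matrix().round(3), tip_reach if not callable(tip_reach) else (tip_reach(),))
E
```

```text
top {'c': array([541.7, 113.5]), 'size': array([ 9.1, 91.1]), 'phi': 2.795, 'z': 0.1494, 'n': 176}
bar 852 ((541.5089111328125, 112.83316040039062), (33.045101165771484, 195.8404998779297), 9.74206256866455) [0.54028141 0.11264408 0.10951311]
side {'c': array([542.7, 111.5]), 'size': array([10.2, 91. ]), 'phi': -0.346, 'z': 0.1491, 'n': 186}
bar 479 ((541.380615234375, 108.00667572021484), (30.562551498413086, 191.49676513671875), 10.023537635803223) [0.54464766 0.07657772 0.1093421 ]
0.85 [0.17231011 0.46938344 0.24533546] 0.014
[[-0.939  0.345  0.   ]
 [ 0.345  0.939  0.   ]
 [-0.     0.    -1.   ]] 0.014
```

Emit:
{"fn": "arm_command", "kwargs": {"translation": [[-50.2,-18.5,0],[-50.2,-18.5,0],[-50.2,-18.5,0],[-50.2,-18.5,0],[-50.2,-18.5,0]], "turn": [-1.57,-1.57,-1.57,-1.57,-1.57], "hand": [1,1,1,1,1]}}

```text
clock: 1.27
eef_pos: [0.3122, 0.3512, 0.2455]
tool_rot: [-0.099, 0.995, 0.0, 0.0]
ft_force: [0.4, 0.7, -0.0]
grip_width: 0.0257
```

```bash
cat >> h.py <<'E'
from scipy.spatial.transform import Rotation as R
def st():
    o=get_obs(); M=R.from_quat(o['tool_rot']).as_matrix()
    print('t',round(o['clock'],2),'p',o['eef_pos'].round(4),'yaw',round(float(np.arctan2(M[1,0],M[0,0])),3),'tilt',M[2].round(3),'j',o['joint_pos'].round(2),'F',o['ft_force'].round(1),'w',round(o['grip_width'],4)); return o,M
AX=np.array([.542,.1125])
def go(xyz,yaw):
    o,M=st(); y=np.arctan2(M[1,0],M[0,0])
    print('shift cm',(M.T@(np.array(xyz)-o['eef_pos'])*100).round(2),'turn',round(float((y-yaw+np.pi)%(2*np.pi)-np.pi),3))
E
python3 -c "
from h import *
go([.5796,.1224,.245],-1.917)"
```

```text
t 1.27 p [0.3122 0.3512 0.2455] yaw -2.943 tilt [-0.  0. -1.] j [ 0.84  0.18 -0.07  1.32 -0.    0.65] F [ 0.4  0.7 -0. ] w 0.0257
shift cm [-21.7  -27.71   0.05] turn -1.026
```

Emit:
{"fn": "arm_command", "kwargs": {"translation": [[-21,-27,0],[-21,-27,0],[-21,-27,0],[-21,-27,0],[-21,-27,0]], "turn": [-1,-1,-1,-1,-1], "hand": [1,1,1,1,1]}}

```text
clock: 1.68
eef_pos: [0.4503, 0.2317, 0.2456]
tool_rot: [-0.364, 0.931, 0.0, 0.0]
ft_force: [0.2, 1.2, 0.8]
grip_width: -0.0001
```

```bash
python3 -c "
from h import *
go([.5796,.1224,.245],-1.917)"
```

```text
t 1.68 p [0.4503 0.2317 0.2456] yaw -2.396 tilt [-0.001 -0.    -1.   ] j [ 0.48  0.25  0.02  1.34  0.   -0.27] F [0.2 1.2 0.8] w -0.0001
shift cm [ -2.08 -16.8    0.06] turn -0.479
```

Emit:
{"fn": "arm_command", "kwargs": {"translation": [[-2,-16,0],[-2,-16,0],[-2,-16,0],[-2,-16,0],[-2,-16,0]], "turn": [-0.45,-0.45,-0.45,-0.45,-0.45], "hand": [1,1,1,1,1]}}

```text
clock: 2.1
eef_pos: [0.5765, 0.1233, 0.2442]
tool_rot: [-0.559, 0.829, -0.002, 0.0]
ft_force: [-1.4, 0.3, -0.6]
grip_width: -0.0003
```

```bash
python3 - <<'E'
from h import *
p,d=camera('wrist'); i=camera_info('wrist'); cv2.imwrite('pics/w1.png',p[:,:,::-1])
print(blade('wrist',p,d,i,c0=(.542,.1125)))
p,d=camera('top');print(blade('top',p,d))
p,d=camera('side');print(blade('side',p,d))
go([.5796,.1224,.245],-1.917)
a=np.array([1.6,3.2])
for k in range(1,6):
    c,s=np.cos(.12*k),np.sin(.12*k); print((a-np.array([[c,-s],[s,c]])@a).round(2),round(.12*k,2))
E
```

```text
{'c': array([539.9, 114.8]), 'size': array([ 9.3, 91.6]), 'phi': -0.351, 'z': 0.1457, 'n': 1875}
None
{'c': array([542.9, 111.5]), 'size': array([ 9.5, 90.8]), 'phi': -0.346, 'z': 0.1484, 'n': 184}
t 2.25 p [0.5718 0.1279 0.2447] yaw -1.953 tilt [ 0.     0.001 -1.   ] j [ 0.22  0.42  0.25  1.41  0.   -0.97] F [0.  0.7 1. ] w -0.0002
shift cm [ 0.22 -0.93 -0.03] turn -0.036
[ 0.39 -0.17] 0.12
[ 0.81 -0.29] 0.24
[ 1.23 -0.36] 0.36
[ 1.66 -0.38] 0.48
[ 2.09 -0.34] 0.6
```

View pics/w1.png

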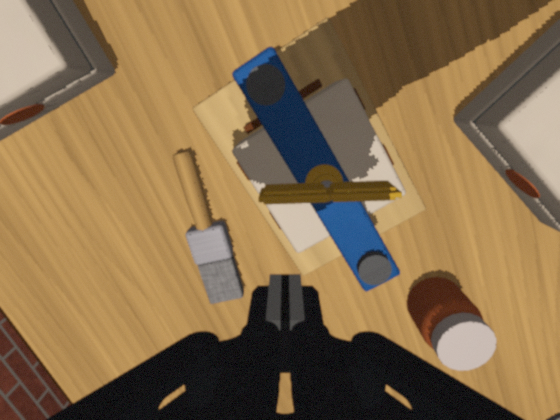

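The wrist view shows the blade as a horizontal bar from (190,260) to (190,402), with the hub at about column 328. The closed fingertips at (285,287) are behind the brush-side wing, as planned. I'll descend now.

Emit:
{"fn": "arm_command", "kwargs": {"translation": [[0,-0.9,0],[0,-0.9,3.5],[0,-0.9,7],[0,-0.9,10.9],[0,-0.9,10.9]], "turn": [-0.04,-0.04,-0.04,-0.04,-0.04], "hand": [1,1,1,1,1]}}

```text
clock: 2.67
eef_pos: [0.5732, 0.1253, 0.1287]
tool_rot: [-0.578, 0.816, 0.003, -0.007]
ft_force: [-1.8, -0.2, -1.2]
grip_width: -0.0003
```

```bash
cat >> h.py <<'E'
def rel():
    o,M=st(); a=M.T@np.append(np.array([.5415,.1125])-o['eef_pos'][:2],0); print('axis in tool cm',(a[:2]*100).round(2))
E
python3 - <<'E'
from h import *
shot('wrist','w2.png'); rel()
E
```

```text
t 2.72 p [0.5754 0.1256 0.1325] yaw -1.909 tilt [ 0.005  0.009 -1.   ] j [ 0.21  0.49  0.07  1.16  0.   -1.02] F [ 0.2 -0.9  0.4] w 0.0001
axis in tool cm [2.36 2.76]
```

View pics/w2.png

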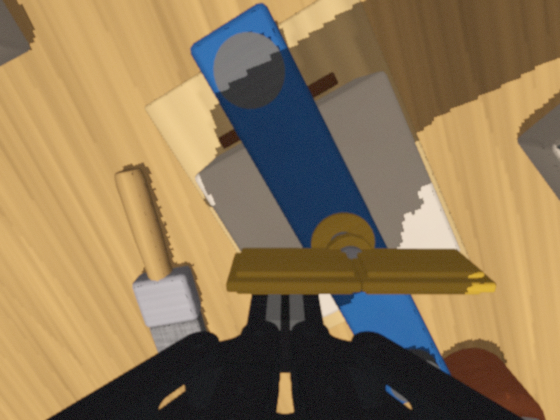

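The fingers stand just behind the left wing, at about (305,287). I'll let the arm settle and move outward a little.

Emit:
{"fn": "arm_command", "kwargs": {"translation": [[0,-0.3,0],[0,-0.3,0],[0.3,-0.3,0],[0.6,-0.3,0],[0.6,-0.3,0]], "turn": [0,0,0,0,0], "hand": [1,1,1,1,1]}}

```text
clock: 3.13
eef_pos: [0.5818, 0.118, 0.1382]
tool_rot: [-0.577, 0.817, -0.001, 0.001]
ft_force: [0.5, -0.2, -0.7]
grip_width: 0.0004
```

```bash
python3 - <<'E'
from h import *
rel()
E
```

```text
t 3.13 p [0.5818 0.118  0.1382] yaw -1.912 tilt [-0.001 -0.003 -1.   ] j [ 0.2   0.49  0.08  1.16 -0.   -1.03] F [ 0.5 -0.2 -0.7] w 0.0004
axis in tool cm [1.86 3.61]
```

Emit:
{"fn": "arm_command", "kwargs": {"translation": [[0.6,0.2,0.3],[1.0,0.1,0.3],[1.4,0.0,0.3],[1.85,0.0,0.3],[2.3,0.05,0.3]], "turn": [0.12,0.24,0.36,0.48,0.6], "hand": [1,1,1,1,1]}}

```text
clock: 3.55
eef_pos: [0.5735, 0.0969, 0.1341]
tool_rot: [-0.307, 0.952, 0.0, 0.001]
ft_force: [1.1, 0.3, -1.1]
grip_width: 0.0001
```

```bash
python3 - <<'E'
from h import *
rel()
for n in ['side','top']:
    p,d=camera(n);print(blade(n,p,d))
rel()
E
```

```text
t 3.55 p [0.5735 0.0969 0.1341] yaw -2.517 tilt [-0.002 -0.    -1.   ] j [ 0.17  0.47  0.04  1.14  0.   -0.46] F [ 1.1  0.3 -1.1] w 0.0001
axis in tool cm [1.69 3.13]
{'c': array([547.4, 107.4]), 'size': array([ 22.7, 101.7]), 'phi': -0.914, 'z': 0.1485, 'n': 157}
None
t 3.65 p [0.5731 0.0964 0.1341] yaw -2.512 tilt [-0.001 -0.    -1.   ] j [ 0.17  0.47  0.04  1.14  0.   -0.46] F [0.4 0.1 0.2] w -0.0002
axis in tool cm [1.61 3.16]
```

The blade is following. I'll repeat the arc.

Emit:
{"fn": "arm_command", "kwargs": {"translation": [[0.39,-0.17,0],[0.81,-0.29,0],[1.23,-0.36,0],[1.66,-0.38,0],[2.09,-0.34,0]], "turn": [0.12,0.24,0.36,0.48,0.6], "hand": [1,1,1,1,1]}}

```text
clock: 4.07
eef_pos: [0.5587, 0.0819, 0.1339]
tool_rot: [-0.014, 1.0, 0.0, 0.001]
ft_force: [1.4, 1.2, -0.6]
grip_width: -0.0002
```

Emit:
{"fn": "arm_command", "kwargs": {"translation": [[0.39,-0.17,0],[0.81,-0.29,0],[1.23,-0.36,0],[1.66,-0.38,0],[2.09,-0.34,0]], "turn": [0.12,0.24,0.36,0.48,0.6], "hand": [1,1,1,1,1]}}

```text
clock: 4.48
eef_pos: [0.5378, 0.0776, 0.1339]
tool_rot: [0.282, 0.959, 0.0, 0.001]
ft_force: [0.9, -0.7, -0.6]
grip_width: 0.0001
```

```bash
python3 - <<'E'
from h import *
rel()
for n in ['side','top']:
    p,d=camera(n);print(blade(n,p,d))
rel()
E
```

```text
t 4.48 p [0.5378 0.0776 0.1339] yaw 2.569 tilt [-0.002  0.001 -1.   ] j [ 0.14  0.4  -0.08  1.1  -0.    0.72] F [ 0.9 -0.7 -0.6] w 0.0001
axis in tool cm [1.58 3.14]
{'c': array([535.7,  80.2]), 'size': array([60.1, 23.4]), 'phi': -2.643, 'z': 0.1425, 'n': 19}
{'c': array([564.8, 149.8]), 'size': array([6. , 2.4]), 'phi': -3.008, 'z': 0.1455, 'n': 7}
t 4.58 p [0.5372 0.0778 0.1339] yaw 2.575 tilt [-0.001  0.    -1.   ] j [ 0.14  0.4  -0.08  1.1  -0.    0.71] F [1.5 0.2 1.1] w 0.0001
axis in tool cm [1.5  3.16]
```

Emit:
{"fn": "arm_command", "kwargs": {"translation": [[0.39,-0.17,0],[0.81,-0.29,0],[1.23,-0.36,0],[1.66,-0.38,0],[2.09,-0.34,0]], "turn": [0.12,0.24,0.36,0.48,0.6], "hand": [1,1,1,1,1]}}

```text
clock: 5.0
eef_pos: [0.5182, 0.0859, 0.1336]
tool_rot: [0.552, 0.834, -0.0, 0.001]
ft_force: [1.3, -0.1, -0.7]
grip_width: -0.0001
```

Emit:
{"fn": "arm_command", "kwargs": {"translation": [[0.39,-0.17,0],[0.81,-0.29,0],[1.23,-0.36,0],[1.66,-0.38,0],[2.09,-0.34,0]], "turn": [0.12,0.24,0.36,0.48,0.6], "hand": [1,1,1,1,1]}}

```text
clock: 5.42
eef_pos: [0.5065, 0.1038, 0.1335]
tool_rot: [0.774, 0.633, -0.0, 0.0]
ft_force: [0.0, -1.2, -0.9]
grip_width: 0.0002
```

Emit:
{"fn": "arm_command", "kwargs": {"translation": [[0.39,-0.17,0],[0.81,-0.29,0],[1.23,-0.36,0],[1.66,-0.38,0],[2.09,-0.34,0]], "turn": [0.12,0.24,0.36,0.48,0.6], "hand": [1,1,1,1,1]}}

```text
clock: 5.83
eef_pos: [0.5068, 0.1251, 0.1332]
tool_rot: [0.926, 0.376, -0.001, 0.0]
ft_force: [-0.5, -0.9, -1.2]
grip_width: -0.0002
```

```bash
python3 - <<'E'
from h import *
p,d=camera('wrist');i=camera_info('wrist');cv2.imwrite('pics/w3.png',p[:,:,::-1]);print(blade('wrist',p,d,i))
rel()
E
```

```text
{'c': array([527. , 112.9]), 'size': array([ 33.3, 113.6]), 'phi': 2.421, 'z': 0.1418, 'n': 6333}
t 5.88 p [0.5073 0.1259 0.1333] yaw 0.768 tilt [-0.001 -0.    -1.   ] j [ 0.24  0.36 -0.13  1.08  0.    2.62] F [-0.8 -1.   0.9] w -0.0004
axis in tool cm [1.53 3.34]
```

View pics/w3.png

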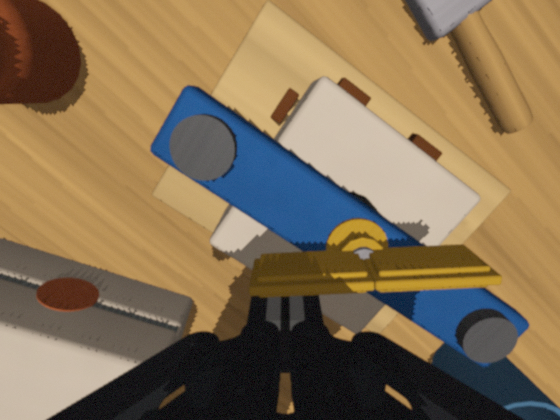

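The wrist view confirms contact: the fingers at (300,287) are against the left wing, with the blade horizontal at row 270. The screw has turned about 3.6 rad. I'll push a bit more, back off, lift, and turn the wrist back by half a turn.

Emit:
{"fn": "arm_command", "kwargs": {"translation": [[0.39,-0.17,0],[0.81,-0.29,0],[1.23,-0.36,0],[0.76,-0.54,0],[0.3,-0.71,0]], "turn": [0.12,0.24,0.36,0.36,0.36], "hand": [1,1,1,1,1]}}

```text
clock: 6.3
eef_pos: [0.5046, 0.1324, 0.1335]
tool_rot: [0.978, 0.208, 0.0, 0.0]
ft_force: [-0.2, 0.2, 0.2]
grip_width: 0.0001
```

Emit:
{"fn": "arm_command", "kwargs": {"translation": [[-0.5,0,-2],[-0.5,0,-4],[-0.5,0,-4],[-0.5,0,-4],[-0.5,0,-4]], "turn": [0,-0.12,-0.24,-0.36,-0.48], "hand": [1,1,1,1,1]}}

```text
clock: 6.72
eef_pos: [0.4999, 0.13, 0.1743]
tool_rot: [0.9, 0.437, 0.001, 0.0]
ft_force: [-0.1, 0.8, -1.0]
grip_width: 0.0
```

Emit:
{"fn": "arm_command", "kwargs": {"translation": [[0,0,0],[0,0,0],[0,0,0],[0,0,0],[0,0,0]], "turn": [-0.12,-0.24,-0.36,-0.48,-0.6], "hand": [1,1,1,1,1]}}

```text
clock: 7.13
eef_pos: [0.4995, 0.13, 0.1737]
tool_rot: [0.73, 0.683, 0.0, 0.0]
ft_force: [-0.7, 0.1, -0.1]
grip_width: -0.0001
```

Emit:
{"fn": "arm_command", "kwargs": {"translation": [[0,0,0],[0,0,0],[0,0,0],[0,0,0],[0,0,0]], "turn": [-0.12,-0.24,-0.36,-0.48,-0.6], "hand": [1,1,1,1,1]}}

```text
clock: 7.55
eef_pos: [0.4995, 0.13, 0.1737]
tool_rot: [0.496, 0.868, 0.0, 0.0]
ft_force: [-0.1, -0.2, 0.5]
grip_width: 0.0002
```

Emit:
{"fn": "arm_command", "kwargs": {"translation": [[0,0,0],[0,0,0],[0,0,0],[0,0,0],[0,0,0]], "turn": [-0.12,-0.24,-0.36,-0.48,-0.6], "hand": [1,1,1,1,1]}}

```text
clock: 7.97
eef_pos: [0.4995, 0.1299, 0.1736]
tool_rot: [0.217, 0.976, 0.0, 0.0]
ft_force: [-1.0, -0.0, -0.1]
grip_width: 0.0001
```

Emit:
{"fn": "arm_command", "kwargs": {"translation": [[0,0,0],[0,0,0],[0,0,0],[0,0,0],[0,0,0]], "turn": [-0.12,-0.24,-0.36,-0.48,-0.6], "hand": [1,1,1,1,1]}}

```text
clock: 8.38
eef_pos: [0.4995, 0.1299, 0.1736]
tool_rot: [-0.081, 0.997, -0.0, 0.0]
ft_force: [-0.7, 0.5, -0.6]
grip_width: 0.0001
```

```bash
python3 - <<'E'
from h import *
for n in ['side','top','wrist']:
    p,d=camera(n);print(n,blade(n,p,d,camera_info(n)))
cv2.imwrite('pics/w4.png',p[:,:,::-1])
rel()
E
```

```text
side {'c': array([542.3, 114.4]), 'size': array([45.2, 85.5]), 'phi': -1.075, 'z': 0.1452, 'n': 138}
top {'c': array([559.4,  75. ]), 'size': array([5.8, 6.3]), 'phi': 2.355, 'z': 0.1447, 'n': 14}
wrist {'c': array([520.9, 105.8]), 'size': array([42.2, 88.4]), 'phi': 2.04, 'z': 0.1373, 'n': 284}
t 8.53 p [0.4996 0.1301 0.1736] yaw -2.991 tilt [-0. -0. -1.] j [ 0.25  0.31 -0.09  1.17 -0.    0.1 ] F [-0.4  0.9  0.7] w -0.0003
axis in tool cm [-3.88 -2.37]
```

View pics/w4.png

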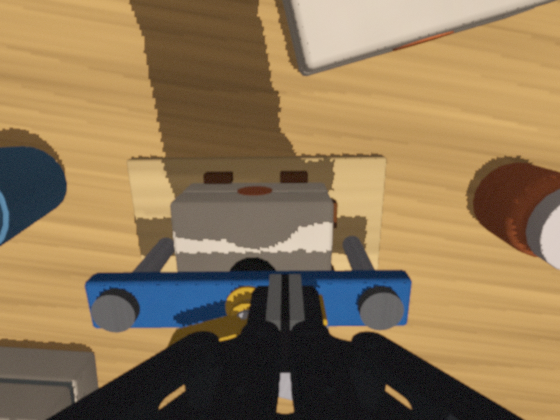

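The wrist view shows the gripper above the clamp with the blade partly hidden behind the fingers at (335,215). The cup and jar are untouched. Next I'll work out the re-entry pose.

```bash
python3 - <<'E'
from h import *
y=-2.72; x=np.array([np.cos(y),np.sin(y)]); t=np.array([np.sin(y),-np.cos(y)])
p=np.array([.5415,.1125])-(-.026*x-.032*t); print(p); go([*p,.1736],y)
E
```

```text
[0.50468175 0.13105846]
t 8.53 p [0.4996 0.1301 0.1736] yaw -2.991 tilt [-0. -0. -1.] j [ 0.25  0.31 -0.09  1.17 -0.    0.1 ] F [-0.4  0.9  0.7] w -0.0003
shift cm [-0.51  0.02  0.  ] turn -0.271
```

Emit:
{"fn": "arm_command", "kwargs": {"translation": [[-0.5,0,0],[-0.5,0,0],[-0.5,0,1.5],[-0.5,0,4.2],[-0.5,0,4.2]], "turn": [-0.12,-0.24,-0.27,-0.27,-0.27], "hand": [1,1,1,1,1]}}

```text
clock: 8.95
eef_pos: [0.5018, 0.1302, 0.1275]
tool_rot: [-0.208, 0.978, -0.0, -0.004]
ft_force: [-2.2, -1.0, -0.6]
grip_width: -0.0
```

```bash
python3 - <<'E'
from h import *
p,d=camera('wrist');cv2.imwrite('pics/w5.png',p[:,:,::-1])
rel()
E
```

```text
t 9.0 p [0.5024 0.1304 0.1293] yaw -2.722 tilt [ 0.006  0.001 -1.   ] j [ 0.25  0.36 -0.14  1.07 -0.   -0.17] F [-0.6  0.4  0.3] w 0.0001
axis in tool cm [-2.84 -3.23]
```

View pics/w5.png

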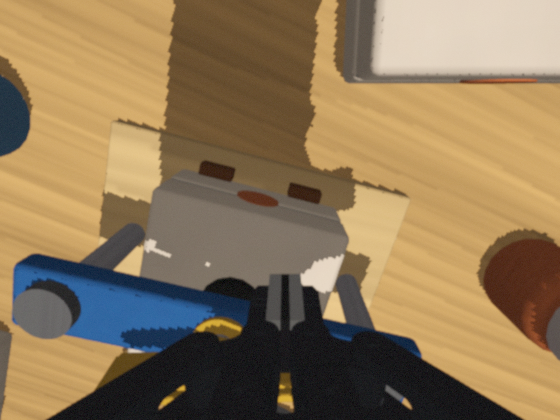

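The fingers are down on the mould side of the blade. The blade shows as brass behind them at about (360,150) and (325,215). Now I'll push with the opposite finger side (−x).

Emit:
{"fn": "arm_command", "kwargs": {"translation": [[-0.5,0,0],[-1.0,0,0],[-1.4,0.17,0],[-1.8,0.29,0],[-2.2,0.36,0]], "turn": [0,0,0.12,0.24,0.36], "hand": [1,1,1,1,1]}}

```text
clock: 9.42
eef_pos: [0.5244, 0.1438, 0.1326]
tool_rot: [-0.027, 1.0, 0.0, 0.001]
ft_force: [-1.3, -0.3, -0.4]
grip_width: -0.0
```

Emit:
{"fn": "arm_command", "kwargs": {"translation": [[-0.39,0.17,0],[-0.81,0.29,0],[-1.23,0.36,0],[-1.66,0.38,0],[-2.09,0.34,0]], "turn": [0.12,0.24,0.36,0.48,0.6], "hand": [1,1,1,1,1]}}

```text
clock: 9.83
eef_pos: [0.545, 0.1488, 0.1326]
tool_rot: [0.269, 0.963, 0.001, 0.0]
ft_force: [-1.3, -0.9, -1.1]
grip_width: -0.0001
```

```bash
python3 - <<'E'
from h import *
for n in ['top','side']:
    p,d=shot(n,n+'6.png');print(n,blade(n,p,d,camera_info(n)))
rel()
E
```

```text
top None
side {'c': array([544.7, 118.3]), 'size': array([103.1,  13.2]), 'phi': -2.104, 'z': 0.1448, 'n': 155}
t 9.93 p [0.5456 0.1486 0.1326] yaw 2.602 tilt [-0.001  0.002 -1.   ] j [ 0.27  0.44 -0.02  1.12  0.    0.81] F [ 0.4 -0.1  0.6] w -0.0
axis in tool cm [-1.51 -3.31]
```

Emit:
{"fn": "arm_command", "kwargs": {"translation": [[-0.39,0.17,0],[-0.81,0.29,0],[-1.23,0.36,0],[-1.66,0.38,0],[-2.09,0.34,0]], "turn": [0.12,0.24,0.36,0.48,0.6], "hand": [1,1,1,1,1]}}

```text
clock: 10.35
eef_pos: [0.5642, 0.1409, 0.1322]
tool_rot: [0.54, 0.841, 0.001, -0.0]
ft_force: [-1.6, 0.7, -1.4]
grip_width: 0.0002
```

```bash
python3 - <<'E'
from h import *
p,d=camera('side');print(blade('side',p,d))
rel()
a=-np.array([1.6,3.2])
for k in range(1,6):
    c,s=np.cos(.05*k),np.sin(.05*k); print((a-np.array([[c,-s],[s,c]])@a).round(2),round(.05*k,2))
E
```

```text
{'c': array([544.7, 122.2]), 'size': array([103. ,  26.3]), 'phi': -2.657, 'z': 0.1436, 'n': 187}
t 10.4 p [0.5649 0.1404 0.1322] yaw 1.996 tilt [ 0.     0.002 -1.   ] j [0.24 0.47 0.03 1.13 0.   1.39] F [-0.5  0.7  0.4] w 0.0
axis in tool cm [-1.58 -3.28]
[-0.16  0.08] 0.05
[-0.33  0.14] 0.1
[-0.5  0.2] 0.15
[-0.67  0.25] 0.2
[-0.84  0.3 ] 0.25
```

Emit:
{"fn": "arm_command", "kwargs": {"translation": [[-0.16,0.08,0],[-0.33,0.14,0],[-0.5,0.2,0],[-0.67,0.25,0],[-0.84,0.3,0]], "turn": [0.05,0.1,0.15,0.2,0.25], "hand": [1,1,1,1,1]}}

```text
clock: 10.82
eef_pos: [0.5704, 0.1346, 0.132]
tool_rot: [0.639, 0.769, 0.001, -0.0]
ft_force: [-0.7, 1.7, -1.5]
grip_width: 0.0002
```

Emit:
{"fn": "arm_command", "kwargs": {"translation": [[-0.16,0.08,0],[-0.33,0.14,0],[-0.5,0.2,0],[-0.67,0.25,0],[-0.84,0.3,0]], "turn": [0.05,0.1,0.15,0.2,0.25], "hand": [1,1,1,1,1]}}

```text
clock: 11.23
eef_pos: [0.5749, 0.1269, 0.1321]
tool_rot: [0.73, 0.684, 0.001, -0.0]
ft_force: [-0.8, 2.3, -1.7]
grip_width: 0.0
```

```bash
python3 - <<'E'
from h import *
p,d=camera('side');print(blade('side',p,d))
rel()
E
```

```text
{'c': array([548.7, 113.5]), 'size': array([97.1, 34. ]), 'phi': -3.124, 'z': 0.1431, 'n': 186}
t 11.28 p [0.5749 0.1266 0.1321] yaw 1.503 tilt [ 0.001  0.001 -1.   ] j [0.22 0.48 0.05 1.14 0.   1.85] F [-1.1  0.6 -1.2] w -0.0001
axis in tool cm [-1.63 -3.24]
```

Emit:
{"fn": "arm_command", "kwargs": {"translation": [[-0.16,0.08,0],[-0.33,0.14,0],[-0.5,0.2,0],[-0.67,0.25,0],[-0.84,0.3,0]], "turn": [0.05,0.1,0.15,0.2,0.25], "hand": [1,1,1,1,1]}}

```text
clock: 11.7
eef_pos: [0.5775, 0.1203, 0.1322]
tool_rot: [0.809, 0.588, 0.002, -0.002]
ft_force: [0.5, 10.5, -2.3]
grip_width: -0.0
```

```bash
python3 - <<'E'
from h import *
rel()
E
```

```text
t 11.7 p [0.5775 0.1203 0.1322] yaw 1.257 tilt [ 0.006 -0.    -1.   ] j [0.2  0.48 0.06 1.14 0.01 2.09] F [ 0.5 10.5 -2.3] w -0.0
axis in tool cm [-1.86 -3.18]
```

The force has risen to 10.5 N, so the pad has met the mould. I'll press on in small steps.

Emit:
{"fn": "arm_command", "kwargs": {"translation": [[-0.1,0.03,0],[-0.2,0.05,0],[-0.3,0.08,0],[-0.3,0.08,0],[-0.3,0.08,0]], "turn": [0.03,0.06,0.08,0.08,0.08], "hand": [1,1,1,1,1]}}

```text
clock: 12.12
eef_pos: [0.5783, 0.12, 0.1324]
tool_rot: [0.831, 0.557, 0.004, -0.003]
ft_force: [2.6, 13.7, -4.9]
grip_width: 0.0002
```

```bash
python3 - <<'E'
from h import *
rel()
p,d=camera('side');print(blade('side',p,d))
E
```

```text
t 12.12 p [0.5783 0.12   0.1324] yaw 1.181 tilt [ 0.011 -0.001 -1.   ] j [0.2  0.48 0.06 1.14 0.01 2.16] F [ 2.6 13.7 -4.9] w 0.0002
axis in tool cm [-2.09 -3.11]
{'c': array([549.3, 112.3]), 'size': array([21.3, 99.1]), 'phi': -0.191, 'z': 0.1429, 'n': 189}
```

Emit:
{"fn": "arm_command", "kwargs": {"translation": [[-0.2,0,0],[-0.4,0,0],[-0.6,0,0],[-0.6,0,0],[-0.6,0,0]], "turn": [-0.04,-0.08,-0.08,-0.08,-0.08], "hand": [1,1,1,1,1]}}

```text
clock: 12.58
eef_pos: [0.577, 0.119, 0.1326]
tool_rot: [0.807, 0.591, 0.008, -0.006]
ft_force: [4.5, 24.5, -6.9]
grip_width: 0.0
```

```bash
python3 - <<'E'
from h import *
rel()
p,d=camera('side');print(blade('side',p,d))
E
```

```text
t 12.58 p [0.577  0.119  0.1326] yaw 1.264 tilt [ 0.02 -0.   -1.  ] j [0.19 0.48 0.05 1.13 0.02 2.07] F [ 4.5 24.5 -6.9] w 0.0
axis in tool cm [-1.69 -3.19]
{'c': array([549.1, 111.9]), 'size': array([97., 29.]), 'phi': 2.948, 'z': 0.1429, 'n': 192}
```

A 25 N push with almost no further turn means the screw is hard home. I'll back off, lift clear and verify.

Emit:
{"fn": "arm_command", "kwargs": {"translation": [[0.5,0,0],[1.0,0,0],[1.8,0,0],[2.2,0,0],[2.2,0,0]], "turn": [0,0,0,0,0], "hand": [1,1,1,1,1]}}

```text
clock: 13.05
eef_pos: [0.5819, 0.1304, 0.1318]
tool_rot: [0.81, 0.587, 0.0, 0.0]
ft_force: [0.2, 0.4, -0.8]
grip_width: 0.0003
```

Emit:
{"fn": "arm_command", "kwargs": {"translation": [[0,0,-3],[0,0,-6.5],[2,-3,-10],[4,-7,-10],[4,-9,-10]], "turn": [0,0,0,0,0], "hand": [1,1,1,1,1]}}

```text
clock: 13.47
eef_pos: [0.5095, 0.1979, 0.2346]
tool_rot: [0.81, 0.586, 0.003, 0.0]
ft_force: [-0.3, 0.1, -0.5]
grip_width: 0.0001
```

Emit:
{"fn": "arm_command", "kwargs": {"translation": [[0,-4,0],[0,-8,0],[0,-8,0],[0,-8,0],[0,-8,0]], "turn": [0,0,0,0,0], "hand": [1,1,1,1,1]}}

```text
clock: 13.88
eef_pos: [0.4331, 0.221, 0.2321]
tool_rot: [0.81, 0.586, 0.001, 0.0]
ft_force: [-2.0, 0.6, 0.1]
grip_width: 0.0001
```

```bash
python3 - <<'E'
from h import *
st()
for n in ['top','side']:
    p,d=shot(n,n+'7.png');print(n,blade(n,p,d))
    for k in ['mould','cup','jar','brush']:
        print(k,[(np.round(r['location']),round(r['conf'],2)) for r in spot_point(n,k)])
E
```

```text
t 13.88 p [0.4331 0.221  0.2321] yaw 1.252 tilt [ 0.001  0.002 -1.   ] j [ 0.47  0.22 -0.06  1.29 -0.    2.36] F [-2.   0.6  0.1] w 0.0001
top {'c': array([542.1, 113.4]), 'size': array([ 9.1, 91.2]), 'phi': 2.955, 'z': 0.1421, 'n': 166}
mould [(array([221., 274.]), 0.91), (array([143., 374.]), 0.75), (array([326., 231.]), 0.65)]
cup [(array([243., 354.]), 0.64)]
jar []
brush [(array([164., 276.]), 0.75), (array([222., 269.]), 0.72)]
side {'c': array([542.4, 111.6]), 'size': array([10.1, 90.7]), 'phi': -0.188, 'z': 0.1425, 'n': 175}
mould [(array([235., 275.]), 0.81), (array([307., 400.]), 0.79), (array([228., 175.]), 0.67)]
cup [(array([309., 275.]), 0.91), (array([216., 279.]), 0.22)]
jar [(array([183., 241.]), 0.6), (array([227., 329.]), 0.25)]
brush [(array([226., 332.]), 0.68)]
```

View pics/side7.png

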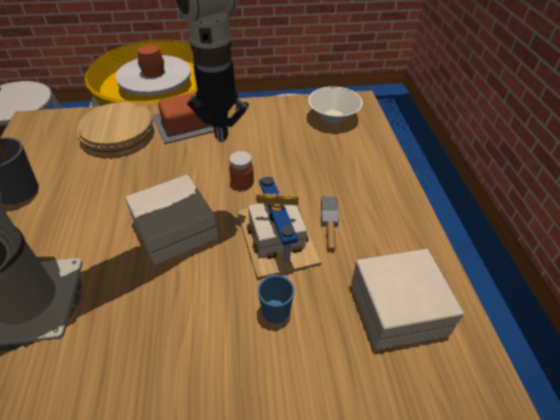

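The side view shows everything in place: the cup at (300,276), jar (170,241), brush (222,331) and mould (225,275). The arm is clear. The blade is at −0.187 rad with its top at about 142 mm, a turn of 6.12 rad. I'll let the arm settle and hand in.

Emit:
{"fn": "arm_command", "kwargs": {"translation": [[0,0,0],[0,0,0],[0,0,0],[0,0,0],[0,0,0]], "turn": [0,0,0,0,0], "hand": [1,1,1,1,1]}}

```text
clock: 14.8
eef_pos: [0.4324, 0.2212, 0.2314]
tool_rot: [0.81, 0.586, 0.0, 0.0]
ft_force: [0.3, 0.1, 0.4]
grip_width: -0.0002
```

```bash
python3 - <<'E'
from h import *
for n in ['top','side']:
    p,d=camera(n);print(n,blade(n,p,d))
st(); print(job_done())
E
```

```text
top {'c': array([541.7, 113.4]), 'size': array([ 9.2, 91. ]), 'phi': 2.954, 'z': 0.1415, 'n': 170}
side {'c': array([542.2, 111.9]), 'size': array([10.1, 91.4]), 'phi': -0.191, 'z': 0.1423, 'n': 178}
t 14.9 p [0.4324 0.2212 0.2314] yaw 1.252 tilt [ 0.  0. -1.] j [ 0.47  0.22 -0.06  1.29 -0.    2.36] F [ 0.4  0.4 -0.1] w 0.0003
the job is handed in; nothing more can be done
None
```

The clamp looks closed, and I handed the job in at 14.9 s. With the gripper shut, I pushed one wing round clockwise in two strokes, about 6.12 rad in all, until a push of about 25 N turned it no further. The arm was then lifted clear.

**Last checks:**
- **Screw:** it rests at the same angle in both views, before and after a wait. The wing top is at 141.5–142.3 mm, down from about 149 mm, which puts the screw near 6.6 rad.
- **Mould and bystanders:** the cup, brush and mould look unmoved in the top and side views. The jar was found only in the side view, because the top-view network missed it.
- **Pad force:** I could not measure it directly. I inferred it from the sharp rise in pushing force and the final screw angle.

**Disagreements:** single views of the blade taken while the hand partly hid it were off by up to 0.1 rad or unusable. I relied on the tool's own pose then, and the clear final views agree with it.

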